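Dress the timing-belt tensioner plate: idler on, sprung arm held back for pinning

ROBOT

A 6-joint arm with a two-finger parallel gripper is mounted at the origin on the work surface. World frame = base frame: x ahead of the robot, y to its left, z up, the work surface at z = 0. Lengths are in m, angles in rad, forces in N, time in s.
With the tool pointing down it reaches from about 0.325 to 1 m from the base axis. Payload 5.1 kg.
Tool frame: the origin (TCP) lies midway between the tips of the shut fingers; the grasp point (between the pads) lies 19 mm behind it (bot.tcp_to_grasp is the distance from the TCP to the grasp point, in m); z points along the fingers, y is the line along which they close (so a half turn about z gives the same grasp; the last joint's range is limited). The gripper opens to 85 mm and grips with 20 to 120 N. Pads are 22 mm wide; open, the fingers measure 114 mm over their backs; the gripper's body (76 mm by 85 mm) begins 54 mm behind the grasp point. The pads swing forward as they close: fully open they stand 13 mm farther back than shut.
Start: joints at [1.123, 0.124, 1.65, -0, 1.367, -0.083], TCP at [0.232, 0.607, 0.231] pointing down, gripper open.
Joint ranges: [-2.61, 2.61], [-1.02, 2.33], [0.03, 2.71], [-1.35, 4.49], [0.32, 2.68], [-2.91, 2.91]. Speed limits (rad/s): [2.57, 2.57, 3.14, 3.14, 3.14, 3.14].

INTERFACE

Orientations are given as [roll, pitch, yaw] about the fixed x, y, z axes, in that order (R = Rz(yaw) Ry(pitch) Rx(roll)).
In Python, from workcell import bot gives the robot as it stands.
- The arm moves only by the shell command python3 -m creep 'ROWS' [OPENING] [FORCE]. ROWS is JSON, a list of rows, each an object of numbers: "dx", "dy", "dz": the shift along the tool's x, y, z scaled (see below); "rx", "ry", "rz": the turn, a rotation vector about the tool's x, y, z scaled (see below). A call has 1 to 5 rows; each row shifts and turns the commanded pose from where the row before left it, along the tool's axes as they then stand; what a row does not reach is not made up. The controller multiplies each number of a shift by 25 mm and each number of a turn by 0.12 rad. A row lasts 1/10 s, in which the tool goes at most 50 mm and 8.59 degrees, less where a joint would pass 70% of its speed; a pose out of reach is approached as far as the arm can. A call with a number of a shift or a turn outside -1 to 1 is refused whole. A call with a gripper value outside its range is refused whole. OPENING is the closure in counts, from 0 (fully open) to 255 (shut), set as the call begins (- or left out, the last holds). The fingers move at their own pace and stop on an object; FORCE is the grip in N (left out, the last holds). Time passes only in rows, so rows that do not move let the fingers close. It gives the time, the measured TCP pose, the force, the opening and the grip force at its end, in the units of the state.
- bot.get_obs(): the state, without advancing time (a new reading comes with each control period).
- bot.snapshot(name): name is "side" or "top" or "wrist"; returns a dict with "image" (420x560x3 uint8, blue, green, red), "z_map" (420x560 float32, m along the optical axis (not along the pixel's ray), 0 where there is no reading), "fovy" (degrees; the focal length in pixels is half the picture's height over the tangent of half this angle, whatever the lens; pixels are square), "cx", "cy" (the principal point, pixels), "dist" ([k1, k2, p1, p2, k3] as OpenCV has them; the pictures are not rectified), "R" (3x3) and "t" (3): a world point X has camera coordinates R X + t. Camera axes: x right, y down, z forward; pixel columns grow to the right and rows downward; lengths in m; the calibration is good to about 2 mm. A picture is of the moment at which its call begins.
- bot.finish_job(): hands the job in; it is judged then, once.
The state is a dict: "time": time; "q": joint angles; "dq": joint speeds; "effort": joint torques, N m; "tool_pos": TCP position; "orientation": TCP orientation; "ft_force": force on the tool from outside, world axes, zero at the start; "torque": the same for the moment, N m; "width": finger opening in m; "finger_force": force on a finger pad.
Only numpy, scipy, OpenCV 4.12 (cv2) and the standard library are available. Lean on these libraries where they do the work, as an engineer would, in place of code of your own. Each camera call takes 0.05 s, during which the arm holds its last target. There are 200 camera calls.

TASK

Pick the plain idler roller out of the parts tray, slide it right down over the bare stud of the tensioner plate until it sits on its shoulder, and let go of it. Then, with the fingers, push the sprung tensioner arm back past the last click of its ratchet to its stop and finish while still holding it there, so that I can slip the locking pin in: the ratchet alone lets it come too far forward. Leave the other parts in the tray, the pin and the spanner where they are.

Things in the scene. Friction and masses are not known exactly. Their poses are not given: they have to be found in the camera images.
- tray: blue parts tray, fixed, 190 (x) x 260 (y) x 40 mm high, walls and floor 4 mm; two dividers (35 mm high) along its x make three compartments side by side in y, each 182 x about 80 mm; origin: centre of the underside, x along the compartments. Each holds one part standing on its flat end; which is where changes. Grip along the tray's x, where the fingers have room
- idler: the plain idler roller: straight steel cylinder with a dark ring on its top face, diameter 46, height 28, through bore of diameter 19 mm, about 0.2 kg, standing upright in one compartment of the tray (its foot 4 mm above the bench); origin: centre of its lower end, z along its axis
- stud_seat (a point): centre of the shoulder on which the idler seats, 57 mm above the bench, axes as the plate's; the upright stud rises from it, diameter 16 mm, straight up to 84 mm above the bench, then a tapered nose to 92 mm. The shoulder is a boss of 28 mm diameter, 21 mm tall, on the plate, 115 mm from the plate's middle in -y. At least 50 mm are free around the seated roller on the arm's side
- carrier: the tensioner plate: cast aluminium plate about 200 (x) x 290 (y) mm, its top face 36 mm above the bench, on standoffs on a 250 x 330 mm steel base that is fixed to the bench; origin: on the bench under the middle, z up
- tensioner (a joint): angle of the sprung tensioner arm, rad: 0 = on its front stop (start), growing as it is pushed back, clockwise from above; 0.66 = on its rear stop. The spring drives it forward: 6 N at the lug at 0, 14 N at the stop. Its ratchet clicks at about 0.26, 0.40, 0.54 (1 to 3 N more over a tooth); let go, the arm comes forward only to the last tooth passed. The pin holes line up from 0.60 to 0.66
- lever: the tensioner arm, cast, 20 to 26 mm wide, 39 to 55 mm above the bench, with a free-turning steel roller (diameter 40, 57 to 83 mm above the bench) 75 mm from the pivot and the push lug at its end; origin: on its upright pivot axis at the plate's top face; its -x points along the arm to the lug, z up. On the pivot: spring drum, diameter 60, up to 79 mm above the bench, bolt head to 88 mm
- lug (a point): middle of the push lug: upright round steel post of diameter 16 mm, from 55 to 85 mm above the bench (this point at 70 mm), at the arm's free end, 108 mm from the pivot axis. Push it on the flank that faces the stud, along the circle about the pivot; it travels 71 mm and the way is clear
- pawl (a joint): the sprung pawl slider that rides on the ratchet teeth, in a guide on the plate's +y side of the pivot, m: 0 = dropped fully in, up to 0.0035 while riding over a tooth; needs no touching
- flanged: another roller, not wanted, in the tray: low, with a wide flange, diameter 60 over the flange, 18 mm high; origin: centre of its lower end
- bush: slender steel bush, not wanted, in the tray: diameter 26, height 34 mm; origin: centre of its lower end
- lock_pin: L-shaped steel locking pin, 5 mm wire, 70 x 24 mm, lying on the bench to the left of the plate, for the other worker; origin: middle of its long leg, on the bench
- spanner: steel spanner lying on the bench beyond the tray; origin: its middle, on the bench
Not all that is in view belongs to the job. Leave any purple or yellow look-alike of the idler alone.

How it is judged:
On the way, in this order (a step that is already met when the one before it is completed fails the run):
1. the idler sits fully down on the stud's shoulder and the fingers have let go of it (horizontal distance between idler and stud_seat below 0.004 m and z of idler in the frame of stud_seat below 0.003 m and angle between idler's own z axis and vertical below 0.06 rad and contact force between the fingers and idler below 0.1 N), for 0.2 s.
2. the fingers push the arm back past the last ratchet click, the pawl dropped in (value of joint tensioner above 0.56 rad and value of joint pawl below 0.0015 m and contact force between the fingers and lever above 3 N), for 0.2 s.
At the end, for the whole second after the job is handed in: the fingers hold the arm still at 0.60 rad or more, with over 4 N on the arm, its lug or its roller, so that they and not the ratchet carry the spring, the pawl dropped in; the idler is within 4 mm of the stud axis and 3 mm of the shoulder, upright to 0.06 rad, not touched by the fingers (all of step 1 and value of joint tensioner above 0.6 rad and velocity of joint tensioner between -0.05 and 0.05 rad/s and value of joint pawl below 0.0015 m and contact force between the fingers and lever above 4 N); the arm keeps its last pose, push and grip.
It fails at once if another part in the tray was moved by more than 25 mm (distance of any of flanged, bush from where it was at the start of the episode above 0.025 m).
It fails at once if the locking pin or the spanner was moved by more than 25 mm (distance of any of lock_pin, spanner from where it was at the start of the episode above 0.025 m).
It also fails if it takes over 54 s, if anything falls off the work surface, if the arm or the gripper's body presses on something with over 40 N, if the wrist force passes 120 N, or if a joint passes its speed limit or range.

## Working session

There is one attempt and no reset: what is moved stays moved. The work goes in short steps, Python scripts to look and compute and a shell command to move; the robot and the scene stay as the last step left them, time stands still between calls to the robot, and variables do not carry over. Pictures are saved under pics/ and viewed, at most 10 in all, crops included, and the job is handed in when it is done.

```bash
mkdir -p pics; ls
cat > h.py <<'E'
import numpy as np, cv2
from workcell import bot
def cam(s):
    f=210/np.tan(np.radians(s["fovy"])/2)
    return np.array([[f,0,s["cx"]],[0,f,s["cy"]],[0,0,1]]),np.array(s["dist"],float)
def ray(s,uv,z):
    K,d=cam(s);R=np.array(s["R"]);t=np.array(s["t"])
    p=cv2.undistortPoints(np.array(uv,float).reshape(-1,1,2),K,d).reshape(-1,2)
    D=np.c_[p,np.ones(len(p))]@R; C=-R.T@t
    return C+D*((z-C[2])/D[:,2])[:,None]
def cloud(s):
    h,w=s["z_map"].shape;K,d=cam(s)
    uv=np.stack(np.meshgrid(np.arange(w),np.arange(h)),-1).reshape(-1,1,2).astype(float)
    p=cv2.undistortPoints(uv,K,d).reshape(-1,2);z=s["z_map"].reshape(-1,1)
    return ((np.c_[p,np.ones(len(p))]*z-np.array(s["t"]))@np.array(s["R"])).reshape(h,w,3)
def proj(s,P):
    K,d=cam(s);return cv2.projectPoints(np.array(P,float).reshape(-1,1,3),cv2.Rodrigues(np.array(s["R"]))[0],np.array(s["t"],float),K,d)[0].reshape(-1,2)
def pose():
    o=bot.get_obs();print({k:np.round(o[k],4) for k in("time","q","tool_pos","orientation","ft_force","width","finger_force")})
E
python3 - <<'E'
from h import *
import pickle
for n in("top","side"):
    s=bot.snapshot(n);pickle.dump(s,open(n+".pkl","wb"));cv2.imwrite(f"pics/{n}1.png",s["image"])
    print(n,s["fovy"],s["dist"],-np.array(s["R"]).T@s["t"])
pose()
E
```

```text
pics
top 44.31608240419195 [-0.18280818  0.          0.          0.          0.        ] [0.37510223 0.03588345 1.55091376]
side 52.20999409750552 [-0.02616802  0.          0.          0.          0.        ] [ 0.30586796 -0.74982021  0.78155211]
{'time': np.float64(0.1), 'q': array([ 1.1234,  0.1245,  1.6515, -0.    ,  1.3675, -0.0826]), 'tool_pos': array([0.2317, 0.6067, 0.2302]), 'orientation': array([-3.1397e+00, -1.0000e-04,  2.7768e+00]), 'ft_force': array([-0.0134, -0.3246,  0.7251]), 'width': np.float64(0.0856), 'finger_force': np.float64(0.0)}
```

View pics/top1.png

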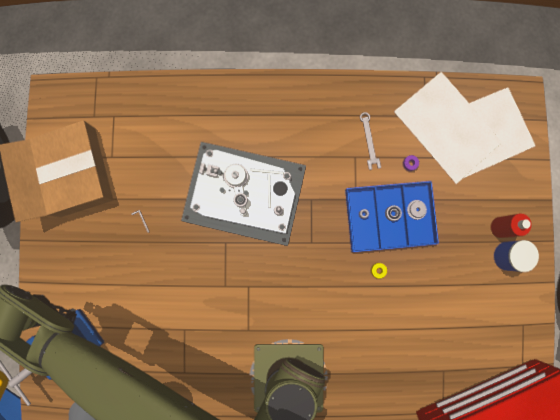

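View pics/side1.png

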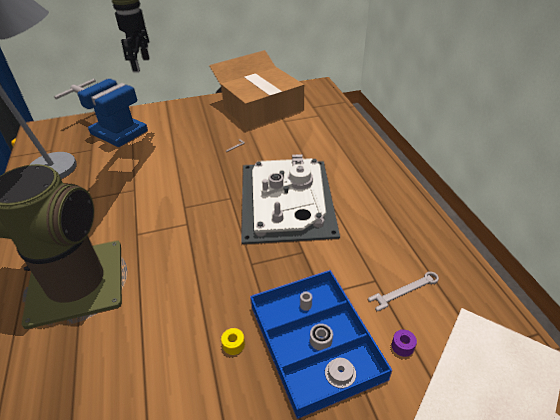

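Candidates for the idler (top view):
- (394,213): steel, dark ring, middle compartment. This one fits the description.
- (364,213): slender bush.
- (417,209): wide flanged roller.
- (379,270) yellow and (411,162) purple: look-alikes.
- (240,200): the arm's own roller, on the plate.

I choose (394,213) and will check it in a close crop.

Run:
```python
from h import *
import pickle
t=pickle.load(open("top.pkl","rb"));s=pickle.load(open("side.pkl","rb"))
a=cv2.resize(t["image"][135:255,175:315],None,fx=2.8,fy=2.8,interpolation=2)
b=cv2.resize(t["image"][175:260,340:445],None,fx=3.73,fy=2.8*1.333,interpolation=2)
c=cv2.resize(s["image"][150:245,235:345],None,fx=3.5,fy=3.5,interpolation=2)
W=400;H=600
im=np.zeros((H,800,3),np.uint8)
for i,(q,x,y) in enumerate([(a,0,0),(b,400,0),(c,0,336)]):
    q=q[:min(q.shape[0],H-y),:400];im[y:y+q.shape[0],x:x+q.shape[1]]=q
cv2.imwrite("pics/crop1.png",im)
# tray yaw via blue mask
hsv=cv2.cvtColor(t["image"],cv2.COLOR_BGR2HSV)
m=cv2.inRange(hsv,(100,120,60),(125,255,255));m[:,:330]=0
c=max(cv2.findContours(m,0,2)[0],key=cv2.contourArea)
bx=cv2.boxPoints(cv2.minAreaRect(c));print("tray rim",ray(t,bx,.04).round(4).tolist())
print("idler",ray(t,[[394,213]],.032),"roller",ray(t,[[240,200]],.083),"drum",ray(t,[[235,174.5]],.085), "stud?",ray(t,[[279,211]],.09))
P=cloud(t);
for n,(u,v) in dict(idler=(394,213),drum=(235,175),stud=(279,211)).items(): print(n,P[v-8:v+9:4,u-8:u+9:4,2].round(3).tolist())
# plate mask
m=cv2.inRange(hsv,(0,0,200),(180,40,255));m[:,:180]=0;m[:,310:]=0;m[:140]=0;m[250:]=0
c=max(cv2.findContours(m,0,2)[0],key=cv2.contourArea);bx=cv2.boxPoints(cv2.minAreaRect(c));print("plate",ray(t,bx,.036).round(4).tolist())
```

```text
tray rim [[0.5633, -0.1702, 0.04], [0.5889, -0.4329, 0.04], [0.398, -0.4464, 0.04], [0.3756, -0.1861, 0.04]]
idler [[ 0.49034611 -0.31574459  0.032     ]] roller [[0.52318066 0.13931702 0.083     ]] drum [[0.59666552 0.15429955 0.085     ]] stud? [[0.49128981 0.02762935 0.09      ]]
idler [[0.007, 0.009, 0.032, 0.007, 0.007], [0.019, 0.039, 0.035, 0.035, 0.001], [0.031, 0.031, 0.004, 0.034, 0.001], [0.01, 0.039, 0.034, 0.031, 0.005], [0.01, 0.008, 0.005, 0.002, 0.006]]
drum [[0.054, 0.081, 0.088, 0.082, 0.06], [0.079, 0.074, 0.09, 0.082, 0.086], [0.084, 0.084, 0.094, 0.08, 0.081], [0.083, 0.077, 0.072, 0.081, 0.08], [0.057, 0.073, 0.076, 0.079, 0.059]]
stud [[0.038, 0.032, 0.032, 0.048, 0.037], [0.041, 0.052, 0.086, 0.039, 0.036], [0.036, 0.06, 0.089, 0.04, 0.035], [0.034, 0.038, 0.04, 0.036, 0.036], [0.038, 0.035, 0.04, 0.036, 0.034]]
plate [[0.4935, 0.2939, 0.036], [0.6876, 0.2521, 0.036], [0.6194, -0.0346, 0.036], [0.4279, 0.0105, 0.036]]
```

View pics/crop1.png

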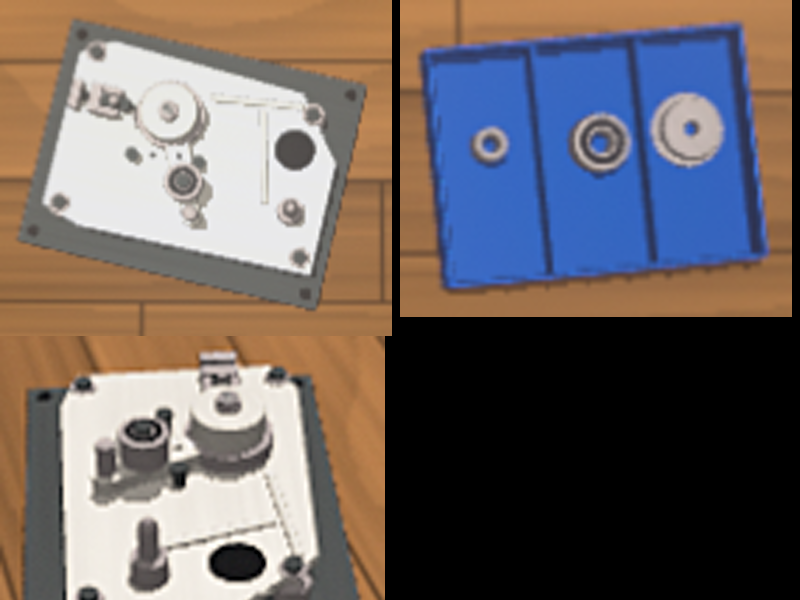

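The crop confirms the steel roller with the dark ring, middle compartment at (394,213). The bush is to its left and the flanged roller to its right. The stud is at about (279,209) and the lug at about (243,211). Next I turn the tool to the tray's direction and travel to above the idler.

```bash
python3 -m creep '[{"rz":0.94},{"rz":0.94},{"rz":0.94},{"rz":0.94},{"rz":0.94}]' 0
python3 -m creep '[{"rz":0.94},{"rz":0.94},{"rz":0.94},{"rz":0.94},{"rz":0.9}]'
for i in 1 2 3 4 5 6 7; do python3 -m creep '[{"dx":-1,"dy":0.19},{"dx":-1,"dy":0.19},{"dx":-1,"dy":0.19},{"dx":-1,"dy":0.19},{"dx":-1,"dy":0.19}]' | tail -1; done
python3 -c "
from h import *
pose()"
```

```text
{'time': np.float64(0.1), 'q': array([ 1.1234,  0.1245,  1.6515, -0.    ,  1.3675, -0.0826]), 'tool_pos': array([0.2317, 0.6067, 0.2302]), 'orientation': array([-3.1397e+00, -1.0000e-04,  2.7768e+00]), 'ft_force': array([-0.0134, -0.3246,  0.7251]), 'width': np.float64(0.0856), 'finger_force': np.float64(0.0)}$[0]: bad value
$[0]: bad value
$[0]: bad value
$[0]: bad value
$[0]: bad value
$[0]: bad value
$[0]: bad value
$[0]: bad value
$[0]: bad value
```

```bash
python3 -m creep --help; python3 -m creep '[{"dx":0,"dy":0,"dz":0,"rx":0,"ry":0,"rz":0.94}]' 0
```

```text
time: 0.2
tool_pos: [0.2317, 0.6068, 0.2304]
orientation: [-3.14, 0.0, 2.661]
ft_force: [-0.1, -0.6, 0.0]
width: 0.0854
finger_force: 0.0invalid input: not JSON, or not a number
```

All six keys are required.

```bash
for i in 1 2; do python3 -m creep '[{"dx":0,"dy":0,"dz":0,"rx":0,"ry":0,"rz":0.93},{"dx":0,"dy":0,"dz":0,"rx":0,"ry":0,"rz":0.93},{"dx":0,"dy":0,"dz":0,"rx":0,"ry":0,"rz":0.93},{"dx":0,"dy":0,"dz":0,"rx":0,"ry":0,"rz":0.93}]' >/dev/null; done
python3 -m creep '[{"dx":0,"dy":0,"dz":0,"rx":0,"ry":0,"rz":0.93}]'
for i in 1 2 3 4 5 6 7; do python3 -m creep '[{"dx":-1,"dy":0.19,"dz":0,"rx":0,"ry":0,"rz":0},{"dx":-1,"dy":0.19,"dz":0,"rx":0,"ry":0,"rz":0},{"dx":-1,"dy":0.19,"dz":0,"rx":0,"ry":0,"rz":0},{"dx":-1,"dy":0.19,"dz":0,"rx":0,"ry":0,"rz":0},{"dx":-1,"dy":0.19,"dz":0,"rx":0,"ry":0,"rz":0}]' | sed -n 1,3p; done
python3 - <<'E'
from h import *
s=bot.snapshot("wrist");cv2.imwrite("pics/w1.png",s["image"]);pose()
print(proj(s,[[.49,-.316,.032]]),s["fovy"])
E
```

```text
time: 1.1
tool_pos: [0.2318, 0.6069, 0.2306]
orientation: [-3.141, 0.001, 1.655]
ft_force: [-0.4, -0.1, -0.4]
width: 0.0854
finger_force: 0.0
time: 1.6
tool_pos: [0.2666, 0.4836, 0.2306]
orientation: [-3.141, 0.001, 1.66]
time: 2.1
tool_pos: [0.3013, 0.3612, 0.2308]
orientation: [-3.141, 0.001, 1.66]
time: 2.6
tool_pos: [0.336, 0.2389, 0.2309]
orientation: [-3.141, 0.0, 1.66]
time: 3.1
tool_pos: [0.3707, 0.1166, 0.2309]
orientation: [-3.141, 0.0, 1.66]
time: 3.6
tool_pos: [0.4055, -0.0058, 0.2309]
orientation: [-3.141, -0.0, 1.659]
time: 4.1
tool_pos: [0.4402, -0.1282, 0.2308]
orientation: [-3.141, -0.0, 1.659]
time: 4.6
tool_pos: [0.475, -0.2505, 0.2307]
orientation: [-3.141, -0.001, 1.659]
{'time': np.float64(4.65), 'q': array([-0.5883, -0.1234,  1.8985, -0.0019,  1.3656, -0.6748]), 'tool_pos': array([ 0.4756, -0.2535,  0.2307]), 'orientation': array([-3.1411e+00,  2.0000e-03,  1.6576e+00]), 'ft_force': array([-2.1249, -2.8684,  0.2905]), 'width': np.float64(0.0852), 'finger_force': np.float64(0.0)}
[[294.48982791 238.75519768]] 69.2491971309167
```

View pics/w1.png

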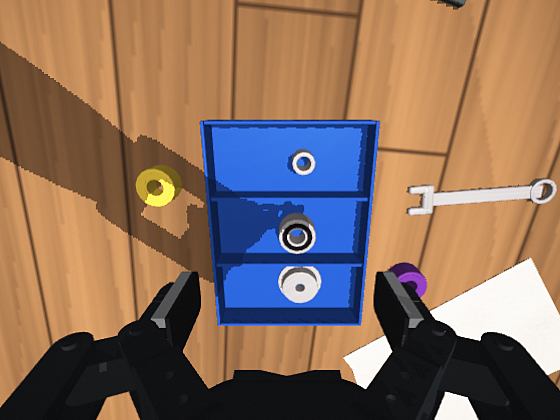

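The wrist view shows the idler's ring centred at about (297,235), with the bush at (302,162) and the flanged roller at (299,286). I fit the ring for the exact offset.

```bash
cat > ring.py <<'E'
from h import *
s=bot.snapshot("wrist")
def ring(s,guess,z,r=28):
    u,v=proj(s,[[*guess,z]])[0].astype(int);g=cv2.cvtColor(s["image"],cv2.COLOR_BGR2GRAY)
    m=(g<60).astype(np.uint8);mm=np.zeros_like(m);cv2.circle(mm,(u,v),r,1,-1);m&=mm
    c=max(cv2.findContours(m,0,1)[0],key=len);e=cv2.fitEllipse(cv2.convexHull(c));return e
if __name__=="__main__":
    e=ring(s,(.49,-.316),.032);p=ray(s,[e[0]],.032)[0];print(e,p)
    o=bot.get_obs();d=p-o["tool_pos"];y=o["orientation"][2]
    print("tool dx,dy units",(d[0]*np.cos(y)+d[1]*np.sin(y))/.025,(d[0]*np.sin(y)-d[1]*np.cos(y))/.025); pose()
E
python3 ring.py
```

```text
((285.6206359863281, 220.828857421875), (22.275266647338867, 40.49059295654297), 58.47224044799805) [ 0.47785454 -0.29733327  0.032     ]
tool dx,dy units -1.8300135017370538 -0.04948273692467591
{'time': np.float64(4.7), 'q': array([-5.8670e-01, -1.2520e-01,  1.9004e+00, -5.0000e-04,  1.3673e+00,
       -6.7280e-01]), 'tool_pos': array([ 0.4751, -0.2516,  0.2306]), 'orientation': array([-3.1406e+00, -1.0000e-04,  1.6571e+00]), 'ft_force': array([-1.1085, -0.1974, -0.4915]), 'width': np.float64(0.0854), 'finger_force': np.float64(0.0)}
```

```bash
sed -i 's/m=(g<60)/m=(s["image"].max(2)<55)/' ring.py; python3 ring.py; python3 -c "
from h import *
s=bot.snapshot('wrist');print(ray(s,[[297,235]],.032))"
```

```text
((297.02069091796875, 235.58412170410156), (26.614774703979492, 28.769392013549805), 89.02546691894531) [ 0.49262235 -0.31283727  0.032     ]
tool dx,dy units -2.5540449552991276 0.4905527235708666
{'time': np.float64(4.75), 'q': array([-5.8520e-01, -1.2680e-01,  1.9018e+00,  2.0000e-04,  1.3682e+00,
       -6.7230e-01]), 'tool_pos': array([ 0.4749, -0.2503,  0.2306]), 'orientation': array([-3.1404e+00, -1.2000e-03,  1.6578e+00]), 'ft_force': array([-0.0133,  0.4925, -0.9105]), 'width': np.float64(0.0851), 'finger_force': np.float64(0.0)}
[[ 0.49220138 -0.3105072   0.032     ]]
```

```bash
python3 -m creep '[{"dx":-0.85,"dy":0.165,"dz":0.9,"rx":0,"ry":0,"rz":0},{"dx":-0.85,"dy":0.165,"dz":0.9,"rx":0,"ry":0,"rz":0},{"dx":-0.85,"dy":0.165,"dz":0.9,"rx":0,"ry":0,"rz":0},{"dx":0,"dy":0,"dz":0.9,"rx":0,"ry":0,"rz":0},{"dx":0,"dy":0,"dz":0.9,"rx":0,"ry":0,"rz":0}]'
python3 -m creep '[{"dx":0,"dy":0,"dz":0,"rx":0,"ry":0,"rz":0},{"dx":0,"dy":0,"dz":0,"rx":0,"ry":0,"rz":0}]'
python3 -c "
from ring import *
e=ring(s,(.492,-.313),.032,45);p=ray(s,[e[0]],.032)[0];print(e,p);cv2.imwrite('pics/w2.png',s['image']);pose()"
```

```text
time: 5.3
tool_pos: [0.493, -0.3113, 0.1178]
orientation: [-3.141, -0.001, 1.66]
ft_force: [1.0, 0.2, 0.4]
width: 0.0854
finger_force: 0.0
time: 5.5
tool_pos: [0.4929, -0.3111, 0.1189]
orientation: [-3.141, -0.001, 1.66]
ft_force: [0.4, -0.9, 0.8]
width: 0.0856
finger_force: 0.0
((286.51513671875, 220.7198486328125), (41.565242767333984, 43.88113784790039), 90.89290618896484) [ 0.49269589 -0.31304508  0.032     ]
{'time': np.float64(5.55), 'q': array([-6.5520e-01,  7.3600e-02,  1.8991e+00,  1.0000e-04,  1.1675e+00,
       -7.4480e-01]), 'tool_pos': array([ 0.4936, -0.3117,  0.12  ]), 'orientation': array([3.1405e+00, 9.0000e-04, 1.6604e+00]), 'ft_force': array([-0.2159,  0.118 ,  0.956 ]), 'width': np.float64(0.0855), 'finger_force': np.float64(0.0)}
```

View pics/w2.png

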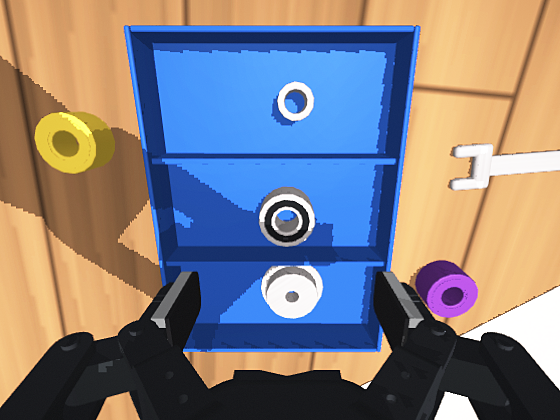

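The view shows the ring at (286,221), nearly on the tool axis. The fingers straddle it and clear the tray walls. Now descend and grip.

```bash
python3 -m creep '[{"dx":-0.06,"dy":-0.02,"dz":0.95,"rx":0,"ry":0,"rz":0},{"dx":0,"dy":0,"dz":0.95,"rx":0,"ry":0,"rz":0},{"dx":0,"dy":0,"dz":0.95,"rx":0,"ry":0,"rz":0},{"dx":0,"dy":0,"dz":0.95,"rx":0,"ry":0,"rz":0},{"dx":0,"dy":0,"dz":0.75,"rx":0,"ry":0,"rz":0}]'
python3 -m creep '[{"dx":0,"dy":0,"dz":0,"rx":0,"ry":0,"rz":0},{"dx":0,"dy":0,"dz":0,"rx":0,"ry":0,"rz":0},{"dx":0,"dy":0,"dz":0,"rx":0,"ry":0,"rz":0},{"dx":0,"dy":0,"dz":0,"rx":0,"ry":0,"rz":0},{"dx":0,"dy":0,"dz":0,"rx":0,"ry":0,"rz":0}]' 255 50
python3 -m creep '[{"dx":0,"dy":0,"dz":0,"rx":0,"ry":0,"rz":0},{"dx":0,"dy":0,"dz":0,"rx":0,"ry":0,"rz":0},{"dx":0,"dy":0,"dz":0,"rx":0,"ry":0,"rz":0},{"dx":0,"dy":0,"dz":0,"rx":0,"ry":0,"rz":0},{"dx":0,"dy":0,"dz":0,"rx":0,"ry":0,"rz":0}]'
```

```text
time: 6.05
tool_pos: [0.4937, -0.3138, 0.006]
orientation: [3.14, 0.002, 1.66]
ft_force: [-0.4, 0.2, -0.2]
width: 0.0854
finger_force: 0.0
time: 6.55
tool_pos: [0.4945, -0.3148, 0.0079]
orientation: [3.138, 0.003, 1.66]
ft_force: [-0.3, 1.3, 6.6]
width: 0.0448
finger_force: 51.8
time: 7.05
tool_pos: [0.4945, -0.3148, 0.0079]
orientation: [3.138, 0.003, 1.66]
ft_force: [-0.3, 0.4, 8.0]
width: 0.0449
finger_force: 51.8
```

```bash
python3 -m creep '[{"dx":0,"dy":0,"dz":-0.5,"rx":0,"ry":0,"rz":0},{"dx":0,"dy":0,"dz":-1,"rx":0,"ry":0,"rz":0},{"dx":0,"dy":0,"dz":-1,"rx":0,"ry":0,"rz":0},{"dx":0,"dy":0,"dz":-1,"rx":0,"ry":0,"rz":0},{"dx":0,"dy":0,"dz":-1,"rx":0,"ry":0,"rz":0}]'
python3 -m creep '[{"dx":0.9,"dy":0.07,"dz":-0.8,"rx":0,"ry":0,"rz":0},{"dx":0.96,"dy":0.07,"dz":-0.7,"rx":0,"ry":0,"rz":0},{"dx":0.96,"dy":0.07,"dz":0,"rx":0,"ry":0,"rz":0},{"dx":0.96,"dy":0.07,"dz":0,"rx":0,"ry":0,"rz":0},{"dx":0.96,"dy":0.07,"dz":0,"rx":0,"ry":0,"rz":0}]'
python3 -m creep '[{"dx":0.96,"dy":0.07,"dz":0,"rx":0,"ry":0,"rz":0},{"dx":0.96,"dy":0.07,"dz":0,"rx":0,"ry":0,"rz":0},{"dx":0.96,"dy":0.07,"dz":0,"rx":0,"ry":0,"rz":0},{"dx":0.96,"dy":0.07,"dz":0,"rx":0,"ry":0,"rz":0},{"dx":0.96,"dy":0.07,"dz":0,"rx":0,"ry":0,"rz":0}]'
python3 -m creep '[{"dx":0.96,"dy":0.06,"dz":0,"rx":0,"ry":0,"rz":0},{"dx":0,"dy":0,"dz":0,"rx":0,"ry":0,"rz":0},{"dx":0,"dy":0,"dz":0,"rx":0,"ry":0,"rz":0}]'
python3 - <<'E'
from h import *
s=bot.snapshot("wrist");cv2.imwrite("pics/w3.png",s["image"]);pose()
import pickle;pickle.dump(s,open("w3.pkl","wb"))
print(proj(s,[[.49,.028,.09]]))
E
```

```text
time: 7.55
tool_pos: [0.4924, -0.3133, 0.119]
orientation: [-3.141, -0.0, 1.66]
ft_force: [0.3, -0.9, -2.2]
width: 0.0445
finger_force: 51.6
time: 8.05
tool_pos: [0.4905, -0.1937, 0.1558]
orientation: [3.141, 0.0, 1.659]
ft_force: [1.0, -0.1, -1.4]
width: 0.0448
finger_force: 51.6
time: 8.55
tool_pos: [0.4885, -0.0734, 0.1555]
orientation: [3.141, 0.0, 1.66]
ft_force: [0.1, -0.4, -1.8]
width: 0.0448
finger_force: 51.6
time: 8.85
tool_pos: [0.4881, -0.0502, 0.1554]
orientation: [3.141, 0.001, 1.661]
ft_force: [0.5, -0.2, -1.7]
width: 0.0446
finger_force: 51.6
{'time': np.float64(8.9), 'q': array([-2.1260e-01, -1.7520e-01,  2.0742e+00, -4.0000e-04,  1.2422e+00,
       -3.0150e-01]), 'tool_pos': array([ 0.4883, -0.0507,  0.1554]), 'orientation': array([3.1413e+00, 5.0000e-04, 1.6598e+00]), 'ft_force': array([ 0.2556, -0.0898, -2.2281]), 'width': np.float64(0.0449), 'finger_force': np.float64(51.6077)}
[[300.58932826 117.20451615]]
```

View pics/w3.png

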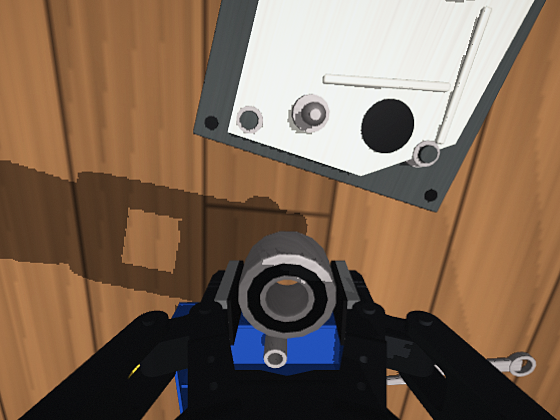

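The view shows the idler held upright at (287,295), the stud nose at about (315,113) and its boss at about (309,114). I enlarge both for an exact relative offset.

Run:
```python
import pickle,cv2,numpy as np
s=pickle.load(open("w3.pkl","rb"))["image"]
a=cv2.resize(s[90:140,280:340],None,fx=8,fy=8,interpolation=2)
b=cv2.resize(s[228:348,230:350],None,fx=3.3,fy=3.3,interpolation=2)
im=np.zeros((400,800+80,3),np.uint8)[:, :800]; im[:400,:400]=a[:, :400] if 0 else cv2.resize(a,(400,333))[:333].repeat(1,0) if 0 else 0
im=np.zeros((400,796+4,3),np.uint8);a=cv2.resize(s[90:140,285:335],None,fx=8,fy=8,interpolation=2)
im[:400,:400]=a;im[:396,400:796]=b;cv2.imwrite("pics/c2.png",im)
```

```text
(no output)
```

View pics/c2.png

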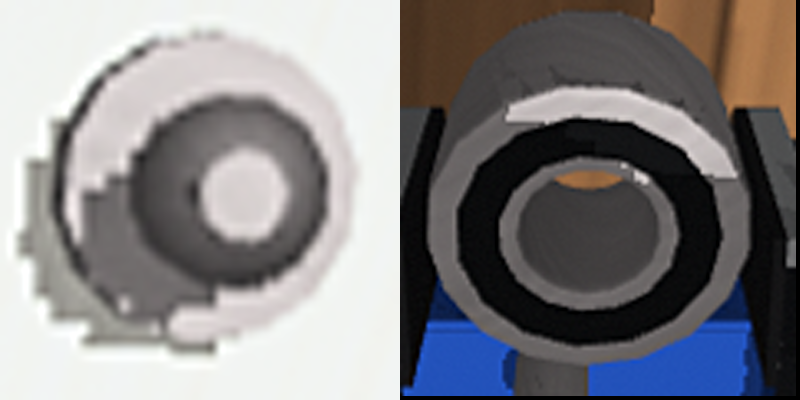

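Enlarged: nose disc centre at (315.1,113.6), boss circle centre at (310.1,113.0), idler ring centre at (286.8,297.6).

Run:
```python
from h import *
import pickle
s=pickle.load(open("w3.pkl","rb"))
n=ray(s,[[315.1,113.6]],.092)[0];b=ray(s,[[310.1,113.0]],.057)[0]
i=ray(s,[[286.8,297.6]],.1554-.004+.028)[0]
m=(s["image"].max(2)<40).astype(np.uint8);mm=np.zeros_like(m);cv2.circle(mm,(287,297),46,1,-1)
mm[:,:245]=0;mm[:,330:]=0
c=max(cv2.findContours(m&mm,0,1)[0],key=len);e=cv2.fitEllipse(cv2.convexHull(c));print(e,ray(s,[e[0]],.1794))
print(n,b,i)
y=1.660
for t in(n,b):
    d=t-i;print((d[0]*np.cos(y)+d[1]*np.sin(y))/.025,(d[0]*np.sin(y)-d[1]*np.cos(y))/.025)
T=pickle.load(open("top.pkl","rb"));print(ray(T,[[278.8,209]],.09))
```

```text
((286.80389404296875, 297.7893371582031), (68.22699737548828, 80.23640441894531), 89.68226623535156) [[ 0.48780593 -0.04851772  0.1794    ]]
[0.49896646 0.03107033 0.092     ] [0.49832299 0.03099398 0.057     ] [ 0.48779521 -0.04841834  0.1794    ]
3.1270970067373174 0.7283245986078182
3.1263479929411244 0.7024160590976721
[[0.49699151 0.02820687 0.09      ]]
```

```bash
python3 -m creep '[{"dx":0.8,"dy":0.18,"dz":0,"rx":0,"ry":0,"rz":0},{"dx":0.8,"dy":0.18,"dz":0,"rx":0,"ry":0,"rz":0},{"dx":0.8,"dy":0.18,"dz":0.3,"rx":0,"ry":0,"rz":0},{"dx":0.72,"dy":0.175,"dz":0.6,"rx":0,"ry":0,"rz":0},{"dx":0,"dy":0,"dz":0.6,"rx":0,"ry":0,"rz":0}]'
python3 -m creep '[{"dx":0,"dy":0,"dz":0.55,"rx":0,"ry":0,"rz":0},{"dx":0,"dy":0,"dz":0,"rx":0,"ry":0,"rz":0},{"dx":0,"dy":0,"dz":0,"rx":0,"ry":0,"rz":0}]'
python3 - <<'E'
from h import *
s=bot.snapshot("wrist");w=bot.snapshot("side")
import pickle;pickle.dump((s,w),open("w4.pkl","wb"));pose()
a=cv2.resize(s["image"][220:360,215:355],(400,400),interpolation=2)
u,v=proj(w,[[.498,.03,.1]])[0].astype(int)
b=cv2.resize(w["image"][v-45:v+45,u-45:u+45],(400,400),interpolation=2)
cv2.imwrite("pics/c3.png",np.hstack([a,b]));print(u,v)
E
```

```text
time: 9.4
tool_pos: [0.4999, 0.0294, 0.1176]
orientation: [3.14, 0.0, 1.661]
ft_force: [-0.7, -0.5, -1.4]
width: 0.0449
finger_force: 51.6
time: 9.7
tool_pos: [0.499, 0.028, 0.1034]
orientation: [-3.141, 0.0, 1.658]
ft_force: [-0.8, 0.2, -2.3]
width: 0.0445
finger_force: 51.6
{'time': np.float64(9.8), 'q': array([-5.0900e-02, -9.4100e-02,  2.0938e+00, -1.0000e-04,  1.1406e+00,
       -1.3860e-01]), 'tool_pos': array([0.4998, 0.0282, 0.1046]), 'orientation': array([3.1404e+00, 3.0000e-04, 1.6586e+00]), 'ft_force': array([ 0.0249,  0.5584, -0.9158]), 'width': np.float64(0.0449), 'finger_force': np.float64(51.5783)}
275 199
```

View pics/c3.png

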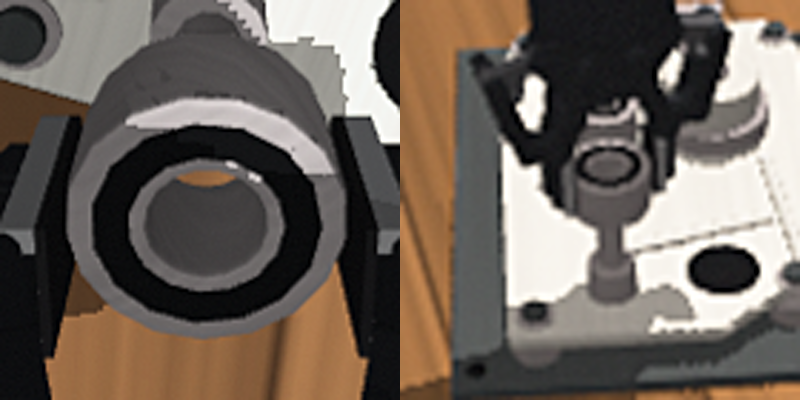

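The side view shows the roller centred over the stud (crop x≈611 for both). Lowering gently while watching the force.

```bash
python3 -m creep '[{"dx":0,"dy":0,"dz":0.2,"rx":0,"ry":0,"rz":0},{"dx":0,"dy":0,"dz":0.2,"rx":0,"ry":0,"rz":0},{"dx":0,"dy":0,"dz":0.1,"rx":0,"ry":0,"rz":0},{"dx":0,"dy":0,"dz":0.1,"rx":0,"ry":0,"rz":0}]'
python3 -m creep '[{"dx":0,"dy":0,"dz":0.1,"rx":0,"ry":0,"rz":0},{"dx":0,"dy":0,"dz":0.1,"rx":0,"ry":0,"rz":0},{"dx":0,"dy":0,"dz":0,"rx":0,"ry":0,"rz":0}]'
```

```text
time: 10.2
tool_pos: [0.4991, 0.0289, 0.0884]
orientation: [-3.141, -0.0, 1.66]
ft_force: [-0.3, 0.9, -1.8]
width: 0.0446
finger_force: 51.6
time: 10.5
tool_pos: [0.4989, 0.0289, 0.0833]
orientation: [-3.141, -0.0, 1.66]
ft_force: [0.5, 0.1, -2.2]
width: 0.0449
finger_force: 51.6
```

```bash
python3 -m creep '[{"dx":0,"dy":0,"dz":0.2,"rx":0,"ry":0,"rz":0},{"dx":0,"dy":0,"dz":0.2,"rx":0,"ry":0,"rz":0},{"dx":0,"dy":0,"dz":0.2,"rx":0,"ry":0,"rz":0},{"dx":0,"dy":0,"dz":0.15,"rx":0,"ry":0,"rz":0},{"dx":0,"dy":0,"dz":0,"rx":0,"ry":0,"rz":0}]'
python3 -m creep '[{"dx":0,"dy":0,"dz":0.1,"rx":0,"ry":0,"rz":0},{"dx":0,"dy":0,"dz":0,"rx":0,"ry":0,"rz":0}]'
```

```text
time: 11.0
tool_pos: [0.4986, 0.0289, 0.0641]
orientation: [-3.14, -0.0, 1.66]
ft_force: [-0.5, -0.5, -2.3]
width: 0.0445
finger_force: 51.6
time: 11.2
tool_pos: [0.4992, 0.0289, 0.0624]
orientation: [-3.141, -0.0, 1.66]
ft_force: [-0.4, -1.0, -1.5]
width: 0.0445
finger_force: 51.6
```

```bash
python3 -m creep '[{"dx":0,"dy":0,"dz":0.06,"rx":0,"ry":0,"rz":0},{"dx":0,"dy":0,"dz":0,"rx":0,"ry":0,"rz":0}]'
python3 -m creep '[{"dx":0,"dy":0,"dz":0.06,"rx":0,"ry":0,"rz":0},{"dx":0,"dy":0,"dz":0,"rx":0,"ry":0,"rz":0}]'
```

```text
time: 11.4
tool_pos: [0.4992, 0.0289, 0.061]
orientation: [-3.142, -0.0, 1.66]
ft_force: [-0.5, -0.2, -0.7]
width: 0.0444
finger_force: 51.6
time: 11.6
tool_pos: [0.4994, 0.0289, 0.0609]
orientation: [-3.141, -0.0, 1.66]
ft_force: [-3.9, 0.1, 6.8]
width: 0.0446
finger_force: 52.3
```

```bash
python3 -m creep '[{"dx":0,"dy":0,"dz":0,"rx":0,"ry":0,"rz":0},{"dx":0,"dy":0,"dz":0,"rx":0,"ry":0,"rz":0},{"dx":0,"dy":0,"dz":0,"rx":0,"ry":0,"rz":0},{"dx":0,"dy":0,"dz":0,"rx":0,"ry":0,"rz":0},{"dx":0,"dy":0,"dz":0,"rx":0,"ry":0,"rz":0}]' 0
python3 -m creep '[{"dx":0,"dy":0,"dz":-0.3,"rx":0,"ry":0,"rz":0},{"dx":0,"dy":0,"dz":-0.6,"rx":0,"ry":0,"rz":0},{"dx":0,"dy":0,"dz":-1,"rx":0,"ry":0,"rz":0},{"dx":0,"dy":0,"dz":-1,"rx":0,"ry":0,"rz":0},{"dx":0,"dy":0,"dz":0,"rx":0,"ry":0,"rz":0}]'
python3 -m creep '[{"dx":0,"dy":0,"dz":0,"rx":0,"ry":0,"rz":0},{"dx":0,"dy":0,"dz":0,"rx":0,"ry":0,"rz":0},{"dx":0,"dy":0,"dz":0,"rx":0,"ry":0,"rz":0},{"dx":0,"dy":0,"dz":0,"rx":0,"ry":0,"rz":0},{"dx":0,"dy":0,"dz":0,"rx":0,"ry":0,"rz":0}]' 255
python3 - <<'E'
from h import *
s=bot.snapshot("wrist");import pickle;pickle.dump(s,open("w5.pkl","wb"));pose()
cv2.imwrite("pics/w5.png",cv2.resize(s["image"],(800,600)))
print(proj(s,[[.493,.135,.085],[.498,.03,.085],[.598,.156,.088]]))
E
```

```text
time: 12.1
tool_pos: [0.4993, 0.0289, 0.0595]
orientation: [-3.142, -0.0, 1.66]
ft_force: [0.9, 0.5, -0.4]
width: 0.0851
finger_force: 0.0
time: 12.6
tool_pos: [0.5026, 0.0288, 0.1378]
orientation: [3.132, 0.001, 1.66]
ft_force: [1.0, -0.5, -0.3]
width: 0.0856
finger_force: 0.0
time: 13.1
tool_pos: [0.4988, 0.0289, 0.1313]
orientation: [-3.14, -0.0, 1.66]
ft_force: [-0.4, -0.1, 0.2]
width: 0.0126
finger_force: 0.0
{'time': np.float64(13.15), 'q': array([-0.0496, -0.127 ,  2.0745, -0.    ,  1.1952, -0.1384]), 'tool_pos': array([0.4989, 0.0289, 0.1315]), 'orientation': array([-3.1405e+00, -1.0000e-04,  1.6596e+00]), 'ft_force': array([-1.0475, -0.8243,  0.1609]), 'width': np.float64(0.0044), 'finger_force': np.float64(0.0)}
[[293.56368516  64.91101148]
 [286.04236783 237.16204408]
 [491.69312862  39.81079876]]
```

View pics/w5.png

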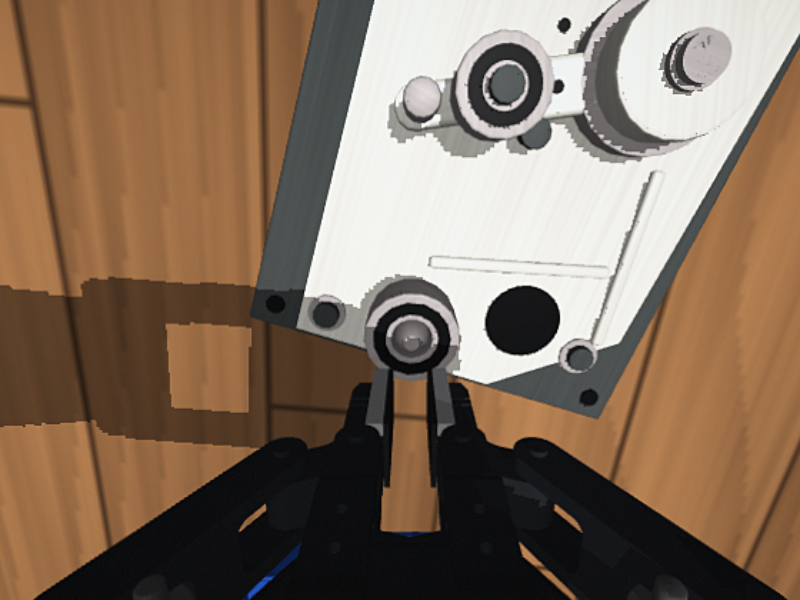

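The roller sits down on the stud with its ring at about (412,335) and the nose inside the bore. The lug top is at (423,97), the arm roller at (504,84) and the pivot bolt at (707,55), in enlarged pixels.

Run:
```python
from h import *
import pickle
s=pickle.load(open("w5.pkl","rb"))
k=560/800
l=ray(s,[[423*k,97*k]],.085)[0];r=ray(s,[[504*k,84*k]],.083)[0];p=ray(s,[[707*k,55*k]],.088)[0]
i=ray(s,[[412*k,335*k]],.085)[0]
print("lug",l,"rol",r,"piv",p,"idl",i)
for n,c in(("l",l),("r",r)):print(n,np.linalg.norm((c-p)[:2]),np.arctan2(*(c-p)[1::-1]))
a0=np.arctan2(*(l-p)[1::-1]);T=bot.get_obs()["tool_pos"][:2];y=1.66
ux=np.array([np.cos(y),np.sin(y)]);uy=np.array([np.sin(y),-np.cos(y)])
pp=p[:2]
for th in(0,.1,.2,.3,.4,.5,.6,.66,.7):
    a=a0-th;L=pp+.108*np.array([np.cos(a),np.sin(a)])
    C=L-ux*.019  # TCP when finger side touches lug, pushing along tool x
    d=(C-T)/.025;print(th,L.round(4),"units",(d@ux).round(2),(d@uy).round(2))
```

```text
lug [0.49456881 0.13360924 0.085     ] rol [0.52599861 0.14128697 0.083     ] piv [0.59951745 0.15675215 0.088     ] idl [0.4994051  0.03207083 0.085     ]
l 0.1074700486895666 -2.924549673644303
r 0.07512783050569316 -2.934258826830776
0 [0.4941 0.1335] units 3.43 0.18
0.1 [0.4923 0.1441] units 3.86 0.14
0.2 [0.4915 0.1549] units 4.29 0.15
0.3 [0.4919 0.1657] units 4.72 0.21
0.4 [0.4933 0.1764] units 5.14 0.3
0.5 [0.4958 0.1869] units 5.55 0.44
0.6 [0.4993 0.1971] units 5.94 0.62
0.66 [0.5019 0.203 ] units 6.17 0.74
0.7 [0.5039 0.2069] units 6.31 0.83
```

```bash
python3 -m creep '[{"dx":0.8,"dy":0,"dz":0,"rx":0,"ry":0,"rz":0},{"dx":0.8,"dy":0,"dz":0,"rx":0,"ry":0,"rz":0},{"dx":0.8,"dy":0,"dz":0,"rx":0,"ry":0,"rz":0},{"dx":0.6,"dy":0.02,"dz":0,"rx":0,"ry":0,"rz":0},{"dx":0,"dy":0,"dz":0.5,"rx":0,"ry":0,"rz":0}]' 255
python3 -m creep '[{"dx":0,"dy":0,"dz":0.7,"rx":0,"ry":0,"rz":0},{"dx":0,"dy":0,"dz":0.7,"rx":0,"ry":0,"rz":0},{"dx":0,"dy":0,"dz":0.6,"rx":0,"ry":0,"rz":0},{"dx":0,"dy":0,"dz":0.25,"rx":0,"ry":0,"rz":0},{"dx":0,"dy":0,"dz":0,"rx":0,"ry":0,"rz":0}]'
python3 -m creep '[{"dx":0.1,"dy":0,"dz":0,"rx":0,"ry":0,"rz":0},{"dx":0.1,"dy":0,"dz":0,"rx":0,"ry":0,"rz":0},{"dx":0.1,"dy":0,"dz":0,"rx":0,"ry":0,"rz":0},{"dx":0.1,"dy":0,"dz":0,"rx":0,"ry":0,"rz":0},{"dx":0,"dy":0,"dz":0,"rx":0,"ry":0,"rz":0}]'
```

```text
time: 13.65
tool_pos: [0.4944, 0.105, 0.121]
orientation: [3.138, -0.0, 1.662]
ft_force: [-0.0, -0.9, 0.2]
width: 0.0001
finger_force: 0.0
time: 14.15
tool_pos: [0.4921, 0.1032, 0.0618]
orientation: [-3.139, 0.0, 1.659]
ft_force: [0.3, -0.1, 0.1]
width: 0.0001
finger_force: 0.0
time: 14.65
tool_pos: [0.4924, 0.114, 0.0637]
orientation: [3.141, -0.0, 1.66]
ft_force: [-0.0, 0.9, 0.4]
width: -0.0002
finger_force: 0.0
```

```bash
python3 -m creep '[{"dx":0.15,"dy":-0.03,"dz":0,"rx":0,"ry":0,"rz":0},{"dx":0.15,"dy":0,"dz":0,"rx":0,"ry":0,"rz":0},{"dx":0.15,"dy":0,"dz":0,"rx":0,"ry":0,"rz":0},{"dx":0.1,"dy":0,"dz":0,"rx":0,"ry":0,"rz":0},{"dx":0,"dy":0,"dz":0,"rx":0,"ry":0,"rz":0}]'
python3 -m creep '[{"dx":0.22,"dy":-0.027,"dz":0,"rx":0,"ry":0,"rz":0.416},{"dx":0.22,"dy":-0.027,"dz":0,"rx":0,"ry":0,"rz":0.416},{"dx":0.22,"dy":-0.027,"dz":0,"rx":0,"ry":0,"rz":0.416},{"dx":0.22,"dy":-0.027,"dz":0,"rx":0,"ry":0,"rz":0.416},{"dx":0,"dy":0,"dz":0,"rx":0,"ry":0,"rz":0}]'
```

```text
time: 15.15
tool_pos: [0.4897, 0.1259, 0.0636]
orientation: [-3.139, 0.004, 1.661]
ft_force: [-2.7, -7.7, 4.3]
width: 0.0001
finger_force: 3.7
time: 15.65
tool_pos: [0.486, 0.1475, 0.0634]
orientation: [-3.139, 0.005, 1.461]
ft_force: [-5.7, -9.3, 7.8]
width: -0.0002
finger_force: 5.1
```

```bash
python3 -m creep '[{"dx":0.22,"dy":-0.027,"dz":0,"rx":0,"ry":0,"rz":0.416},{"dx":0.22,"dy":-0.027,"dz":0,"rx":0,"ry":0,"rz":0.416},{"dx":0.22,"dy":-0.027,"dz":0,"rx":0,"ry":0,"rz":0.416},{"dx":0.22,"dy":-0.027,"dz":0,"rx":0,"ry":0,"rz":0.416},{"dx":0,"dy":0,"dz":0,"rx":0,"ry":0,"rz":0}]'
python3 - <<'E'
from h import *
o=bot.get_obs();T=o["tool_pos"][:2];y=o["orientation"][2];p=np.array([.5995,.1568])
ux=np.array([np.cos(y),np.sin(y)]);uy=np.array([np.sin(y),-np.cos(y)])
from scipy.optimize import brentq
L=lambda th:p+.108*np.array([np.cos(-2.923-th),np.sin(-2.923-th)])
th=brentq(lambda t:(L(t)-T)@ux-.019,0,1);print(th,(L(th)-T)@uy);pose()
E
```

```text
time: 16.15
tool_pos: [0.4867, 0.1692, 0.063]
orientation: [-3.138, 0.007, 1.261]
ft_force: [-7.9, -10.7, 8.1]
width: -0.0001
finger_force: 6.1
0.49484108552512573 0.003272738755448041
{'time': np.float64(16.15), 'q': array([ 2.3270e-01,  1.4000e-03,  2.0809e+00, -5.1000e-03,  1.0663e+00,
        5.4520e-01]), 'tool_pos': array([0.4867, 0.1692, 0.063 ]), 'orientation': array([-3.1379,  0.0074,  1.2608]), 'ft_force': array([ -7.9386, -10.6914,   8.0891]), 'width': np.float64(-0.0001), 'finger_force': np.float64(6.1446)}
```

```bash
python3 -m creep '[{"dx":0.22,"dy":-0.027,"dz":0,"rx":0,"ry":0,"rz":0.416},{"dx":0.22,"dy":-0.027,"dz":0,"rx":0,"ry":0,"rz":0.416},{"dx":0.22,"dy":-0.027,"dz":0,"rx":0,"ry":0,"rz":0.416},{"dx":0,"dy":0,"dz":0,"rx":0,"ry":0,"rz":0},{"dx":0,"dy":0,"dz":0,"rx":0,"ry":0,"rz":0}]'
python3 -m creep '[{"dx":0.1,"dy":0,"dz":0,"rx":0,"ry":0,"rz":0},{"dx":0,"dy":0,"dz":0,"rx":0,"ry":0,"rz":0}]'
python3 -m creep '[{"dx":0.1,"dy":0,"dz":0,"rx":0,"ry":0,"rz":0},{"dx":0,"dy":0,"dz":0,"rx":0,"ry":0,"rz":0}]'
```

```text
time: 16.65
tool_pos: [0.4897, 0.1851, 0.0628]
orientation: [-3.137, 0.009, 1.112]
ft_force: [-9.8, -11.3, 9.4]
width: -0.0
finger_force: 7.0
time: 16.85
tool_pos: [0.4907, 0.1872, 0.0627]
orientation: [-3.137, 0.009, 1.111]
ft_force: [-10.5, -10.2, 9.5]
width: -0.0002
finger_force: 7.1
time: 17.05
tool_pos: [0.4911, 0.1882, 0.0627]
orientation: [-3.136, 0.013, 1.112]
ft_force: [-13.0, -16.1, 12.6]
width: 0.0
finger_force: 10.0
```

The force jumped from about 15 to 21 N with almost no travel, which suggests the stop. Checking before handing in.

```bash
python3 -m creep '[{"dx":0.03,"dy":0,"dz":0,"rx":0,"ry":0,"rz":0},{"dx":0,"dy":0,"dz":0,"rx":0,"ry":0,"rz":0},{"dx":0,"dy":0,"dz":0,"rx":0,"ry":0,"rz":0},{"dx":0,"dy":0,"dz":0,"rx":0,"ry":0,"rz":0},{"dx":0,"dy":0,"dz":0,"rx":0,"ry":0,"rz":0}]'
python3 - <<'E'
from h import *
from scipy.optimize import brentq
s=bot.snapshot("wrist");w=bot.snapshot("side")
o=bot.get_obs();T=o["tool_pos"][:2];y=o["orientation"][2];p=np.array([.5995,.1568])
ux=np.array([np.cos(y),np.sin(y)])
L=lambda th:p+.108*np.array([np.cos(-2.923-th),np.sin(-2.923-th)])
print("th",brentq(lambda t:(L(t)-T)@ux-.019,0,1));pose()
a=cv2.resize(s["image"],(533,400));b=cv2.resize(w["image"][150:245,242:305],(265,400),interpolation=2)
cv2.imwrite("pics/end.png",np.hstack([a,b]))
E
```

```text
time: 17.55
tool_pos: [0.4911, 0.1883, 0.0627]
orientation: [-3.136, 0.014, 1.112]
ft_force: [-14.5, -18.5, 12.9]
width: 0.0002
finger_force: 11.2
th 0.6699909175908166
{'time': np.float64(17.65), 'q': array([ 0.2676,  0.0297,  2.0529, -0.0078,  1.0729,  0.7304]), 'tool_pos': array([0.4911, 0.1883, 0.0627]), 'orientation': array([-3.1357,  0.0144,  1.1118]), 'ft_force': array([-14.3017, -18.4686,  14.0545]), 'width': np.float64(-0.0002), 'finger_force': np.float64(11.1799)}
```

View pics/end.png

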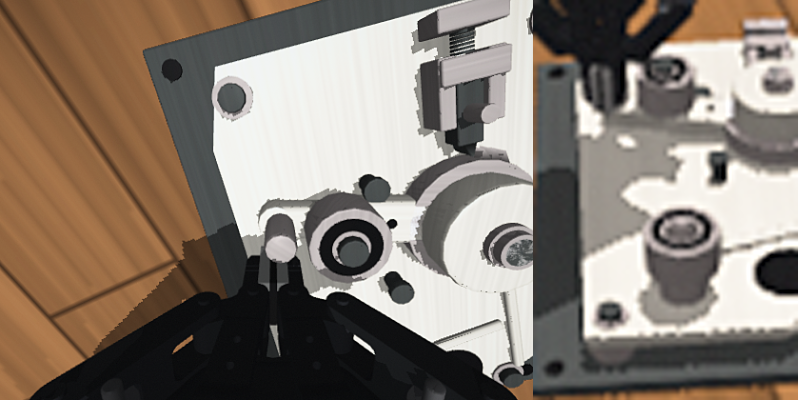

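The left view shows the fingers holding the lug at (280,245), with the arm against its rear stop peg at about (376,188) and an estimated angle of about 0.66. The right view shows the idler seated and untouched at (680,245). Handing in.

```bash
python3 -c "
from h import *
print(bot.finish_job());pose()"
```

```text
the job is handed in; nothing more can be done
None
the job is handed in; nothing more can be done
```

I handed the job in at about 17.7 s: the idler is seated on the stud and released, and the fingers are holding the tensioner arm on its rear stop (about 0.66 rad by my estimate, roughly 23 N); no verdict came back, so I can't confirm it passed.

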